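# Bring the empty bin round to the refill chute

### The job

Turn the stock carousel gently, pushing on one of the spokes above it with a fingertip (either way round), until its one empty bin stands squarely in front of the fixed metal chute, ready to be refilled. Do not grip the spokes, do not touch the bins, and leave everything round the carousel where it is.

Things in the scene. Friction and masses are not known exactly. Their poses are not given: they have to be found in the camera images.
- carousel (a joint): angle of the carousel about its upright axle, rad, growing counter-clockwise seen from above; it turns endlessly either way, and at 0 (or any whole turn) the empty bin stands straight at the chute. It turns stiffly: about 0.12 N m of drag (1.5 N at 80 mm from the axle), and it stops almost at once when no longer pushed.
- hub (a point): point on the carousel's axle at the height of the middle of the spokes, 140 mm above the table. Round it is a black hub cap, 42 mm wide, reaching 19 mm above this point. The hub stands on a plywood disc 284 mm across, whose top is 33 mm above the table, carrying four clear bins, one every 90 degrees.
- empty_bin (a point): rim height (86 mm above the table), 100 mm out from the axle, on the centre line of the only empty bin. All four bins are alike: clear plastic boxes 85 mm along the radius, 80 mm wide and 50 mm tall, from 42 to 128 mm out from the axle, rims 83 mm above the table. The others hold tape rolls, note pads and marker pens, none above the rims. It turns with the carousel.
- chute_mark (a point): point in line with the middle of the fixed chute, 100 mm out from the axle and 86 mm above the table; where the point of the empty bin has to come. The chute is a sloping aluminium trough, 65 mm wide, on a post of the stand; it starts 137 mm out from the axle, slopes up outwards to 220 mm out, and is at most 135 mm high. The carousel turns freely below and inside it.
- spoke0 (a point): centre of the black ball (20 mm across) at the end of the spoke 45 degrees counter-clockwise (seen from above) of the empty bin. The four spokes are level steel rods 12 mm thick, their middle 140 mm above the table, running from the hub to 112 mm out, over the gaps between the bins; all turn with the carousel.
- spoke1 (a point): centre of the black ball (20 mm across) at the end of the spoke 135 degrees counter-clockwise of the empty bin. The four spokes are level steel rods 12 mm thick, their middle 140 mm above the table, running from the hub to 112 mm out, over the gaps between the bins; all turn with the carousel.
- spoke2 (a point): centre of the black ball (20 mm across) at the end of the spoke 135 degrees clockwise of the empty bin. The four spokes are level steel rods 12 mm thick, their middle 140 mm above the table, running from the hub to 112 mm out, over the gaps between the bins; all turn with the carousel.
- spoke3 (a point): centre of the black ball (20 mm across) at the end of the spoke 45 degrees clockwise of the empty bin. The four spokes are level steel rods 12 mm thick, their middle 140 mm above the table, running from the hub to 112 mm out, over the gaps between the bins; all turn with the carousel.
- tape: Roll of blue tape lying flat, 80 mm across, 24 mm high. Loose; origin at the centre of its underside; leave it alone.
- glue: White glue bottle, standing, 32 mm across, 95 mm high. Loose; origin at the centre of its underside; leave it alone.
- stapler: Black stapler, 140 by 36 mm, 46 mm high. Loose; origin at the centre of its underside; leave it alone.
- eraser: Board eraser with wooden back, 120 by 50 mm, 36 mm high. Loose; origin at the centre of its underside; leave it alone.
- jar: Glass jar with steel cap, 60 mm across, 65 mm high. Loose; origin at the centre of its underside; leave it alone.
- notes: Stack of note pads, 76 by 76 mm, 36 mm high. Loose; origin at the centre of its underside; leave it alone.
- cup: Open dark steel cup, 72 mm across, 90 mm high. Loose; origin at the centre of its underside; leave it alone.
- punch: Hole punch, 110 by 50 mm, 53 mm high. Loose; origin at the centre of its underside; leave it alone.
- bins: the four clear bins with their contents, as one rigid part of the carousel; origin on the axle, 33 mm above the table; its x axis points at the empty bin, y at the tape rolls, z up. Not to be touched.
- star: the hub with its four spokes, as one rigid part of the carousel; origin on the axle, 33 mm above the table; its x axis points over the empty bin, z up. This is what is pushed.

How it is judged:
By the outcome, as a careful person would: the job done as asked, in the order asked, and still so for the second after the job is handed in, with the robot touching nothing.
It also fails if it takes over 42 s, if anything falls off the work surface, if the arm or the gripper's body presses on something with over 40 N, if the wrist force passes 120 N, or if a joint passes its speed limit or range.

### The arm

A 6-joint arm with a two-finger parallel gripper is mounted at the origin on the work surface. World frame = base frame: x ahead of the robot, y to its left, z up, the work surface at z = 0. Lengths are in mm, angles in rad, forces in N, time in s.
With the tool pointing down it reaches from about 350 to 875 mm from the base axis. Payload 4.2 kg.
Tool frame: the origin (TCP) lies midway between the tips of the shut fingers; the grasp point (between the pads) lies 19 mm behind it (arm.tcp_to_grasp is the distance from the TCP to the grasp point, in mm); z points along the fingers, y is the line along which they close (so a half turn about z gives the same grasp; the last joint's range is limited). The gripper opens to 85 mm and grips with 20 to 120 N. Pads are 22 mm wide; open, the fingers measure 114 mm over their backs; the gripper's body (76 mm by 85 mm) begins 54 mm behind the grasp point. The pads swing forward as they close: fully open they stand 13 mm farther back than shut.
Start: joints at [1.486, 0.385, 0.008, 0, -1.194, -0.259], TCP at [210.634, 588.415, 231.312] pointing down, gripper open.
Joint ranges: [-3.14, 3.14], [-1.21, 2.06], [-1.07, 1.41], [-3.16, 2.05], [-2.99, -0.16], [-3.1, 3.1]. Speed limits (rad/s): [2.79, 2.79, 3.14, 3.14, 3.14, 3.14].

### API

Orientations are given as a unit quaternion [x, y, z, w].
In Python, from bench import arm gives the robot as it stands.
- The arm moves only by the tool arm_command, never from a script. Its argument "rows" is a list of rows, each a list of 2 entries, a list of its own where there are three numbers: the shift along the tool's x, y, z as a fraction of full scale, then the turn, a rotation vector about the tool's x, y, z as a fraction of full scale. In form: [[[x, y, z], [wx, wy, wz]], ...]. A call has 1 to 5 rows; each row is the pose to reach, as a shift and turn from the pose commanded when the call began, along the tool's axes at that moment, turning the shorter way round; what a row does not reach only later rows make up. Full scale, the value 1, is 0.25 m for a shift and 180 degrees for a turn. A row lasts 1/10 s, in which the tool goes at most 50 mm and 8.59 degrees, less where a joint would pass 70% of its speed; a pose out of reach is approached as far as the arm can. A call with a number of a shift or a turn outside -1 to 1 is refused whole. A call with a gripper value outside its range is refused whole. "grip" is the opening, from 0 (shut) to 1 (fully open), set as the call begins (left out, the last holds). The fingers move at their own pace and stop on an object; the grip force is fixed at half the most. Time passes only in rows, so rows that repeat a pose let the fingers close. It gives the time, the measured TCP pose, the force, the opening and the grip force at its end, in the units of the state.
- arm.read_state(): the state, without advancing time (a new reading comes with each control period).
- arm.get_image(name): name is "scene" or "top" or "wrist"; returns (picture, depth): 400x640x3 uint8, blue, green, red; 400x640 float32, mm along the optical axis (not along the pixel's ray), 0 where there is no reading.
- arm.camera_info(name): a dict with "fx", "fy", "cx", "cy" (pixels), "extrinsics" (4x4, takes a point from camera to world coordinates). Camera axes: x right, y down, z forward; pixel columns grow to the right and rows downward; lengths in mm; the calibration is good to about 2 mm. A picture is of the moment at which its call begins: read the wrist's pose just before it. camera_info takes no time and is no camera call; for the wrist camera it gives the pose at the moment of the call.
- arm.job_done(): hands the job in; it is judged then, once.
Trained networks look in the newest picture that a camera, given by its name, has taken for a name from the list of things; names that differ only in an ending like _2 or _b are one class to them, and where a whole thing is asked for, a point or a joint stands for the part that bears it (a point fixed in the world has none). Each returns a list of dicts, best first, with "score" (0 to 1); they miss things now and then, are a little off and sometimes report something else, mostly with a low value. They report only what shows in the picture. A call takes as long as a camera call.
- arm.spot_in(camera, query): "position" ([column, row] in pixels, amid what is visible of it).
The state is a dict: "clock": time; "joints": joint angles; "joint_vel": joint speeds; "joint_efforts": joint torques, N m; "position": TCP position; "ee_rot": TCP orientation; "contact_force": force on the tool from outside, world axes, zero at the start; "wrist_torque": the same for the moment, N m; "gripper_width": finger opening in mm; "grasp_force": force on a finger pad.
Only numpy, scipy, OpenCV 4.12 (cv2) and the standard library are available. Lean on these libraries where they do the work, as an engineer would, in place of code of your own. Each camera call takes 0.05 s, during which the arm holds its last target. There are 200 camera calls.

## Working session

There is one attempt and no reset: what is moved stays moved. The work goes in short steps, Python scripts to look and compute and a tool call to move; the robot and the scene stay as the last step left them, time stands still between calls to the robot, and variables do not carry over. Pictures are saved under pics/ and viewed, at most 10 in all, crops included, and the job is handed in when it is done.

Besides the shell and the picture viewer there is one more tool, called after "Call:" as name([rows], argument=value, ...), one row to a line, values as JSON. arm_command: Moves the arm, as the interface text tells. Shift numbers are shares of 0.25 m and turn numbers shares of 180 degrees, none past 1 either way. Its arguments: {"type":"object","properties":{"rows":{"type":"array","items":{"type":"array"}},"grip":{"type":"number"}},"required":["rows"]}

```bash
mkdir -p pics; cat > h.py <<'E'
import numpy as np, cv2
from bench import arm
def P(cam,px,depth=None,z=None,info=None):
    i=info or arm.camera_info(cam);E=np.array(i["extrinsics"])
    r=np.array([(px[0]-i["cx"])/i["fx"],(px[1]-i["cy"])/i["fy"],1.])
    if z is None: return (E@np.r_[r*depth,1])[:3]
    d=E[:3,:3]@r;o=E[:3,3]
    return o+d*(z-o[2])/d[2]
E
python3 - <<'E'
from h import *
for c in("top","scene"):
    im,d=arm.get_image(c);cv2.imwrite(f"pics/{c}0.png",im)
    for q,z in(("hub",159),("empty_bin",86),("chute_mark",86),("spoke0",150),("spoke1",150),("spoke2",150),("spoke3",150),("star",None),("bins",None)):
        for r in arm.spot_in(c,q)[:2]:
            p=r["position"]; print(c,q,np.round(p),round(r["score"],2),P(c,p,z=z or 100).round())
print({k:np.round(v,3) for k,v in arm.read_state().items()})
E
```

```text
top hub [331. 202.] 0.3 [545. -36. 159.]
top empty_bin [337. 187.] 0.68 [603. -54.  86.]
top chute_mark [322. 195.] 0.83 [577. -12.  86.]
top chute_mark [176. 231.] 0.22 [459. 414.  86.]
top spoke0 [328. 196.] 0.63 [565. -29. 150.]
top spoke1 [328. 196.] 0.63 [565. -29. 150.]
top spoke2 [328. 196.] 0.63 [565. -29. 150.]
top spoke3 [328. 196.] 0.63 [565. -29. 150.]
top star [329. 197.] 0.69 [570. -30. 100.]
top bins [334. 191.] 0.81 [589. -46. 100.]
top bins [306. 260.] 0.37 [384.  29. 100.]
scene hub [322. 185.] 0.82 [576. -21. 159.]
scene empty_bin [322. 187.] 0.7 [535. -41.  86.]
scene empty_bin [312. 207.] 0.65 [610. -35.  86.]
scene chute_mark [326. 212.] 0.91 [605.   7.  86.]
scene spoke0 [316. 186.] 0.63 [577. -36. 150.]
scene spoke1 [316. 186.] 0.63 [577. -36. 150.]
scene spoke2 [316. 186.] 0.63 [577. -36. 150.]
scene spoke3 [316. 186.] 0.63 [577. -36. 150.]
scene star [318. 189.] 0.79 [556. -43. 100.]
scene star [379. 201.] 0.6 [519. 130. 100.]
scene bins [313. 209.] 0.59 [622. -25. 100.]
{'clock': np.float64(1.0), 'joints': array([ 1.486,  0.385,  0.008,  0.   , -1.194, -0.259]), 'joint_vel': array([ 0.001, -0.001, -0.001,  0.   , -0.002,  0.   ]), 'joint_efforts': array([ 3.0000e-03, -3.9210e+01,  1.8862e+01,  4.1900e+00, -0.0000e+00,
       -0.0000e+00]), 'position': array([210.664, 588.417, 231.322]), 'ee_rot': array([ 0.985, -0.171, -0.   , -0.   ]), 'contact_force': array([-0.474,  0.218, -0.334]), 'wrist_torque': array([0.007, 0.01 , 0.008]), 'grasp_force': np.float64(0.0), 'gripper_width': np.float64(85.462)}
```

View pics/top0.png

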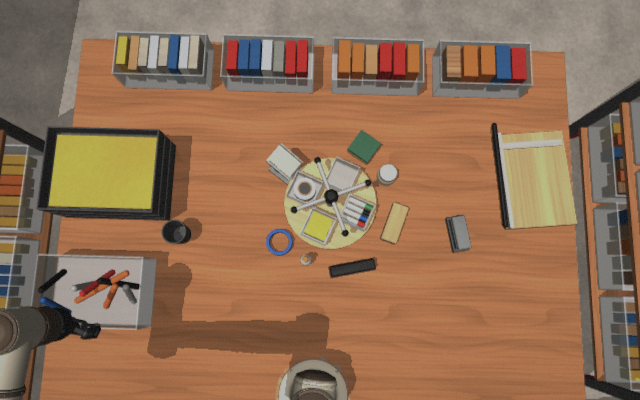

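View pics/scene0.png

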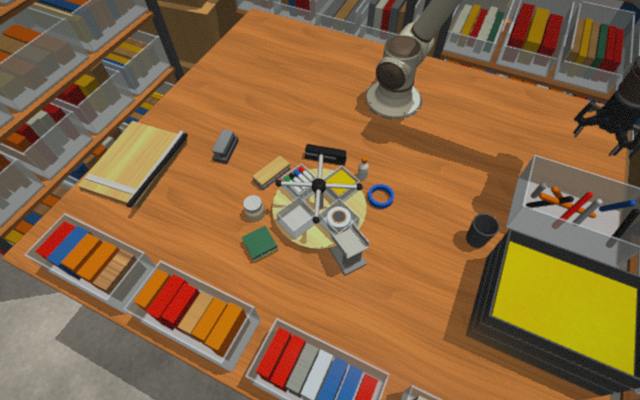

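The top view shows the hub at about (331,197) and the spoke balls at (318,160), (368,183), (345,233) and (294,210). The empty bin is near (345,175), and the chute is at upper left, about (284,163). The scene view agrees: the tape bin is at the chute and the empty bin is next to it. Next I'll work out the coarse angles and where to take the wrist look.

```bash
python3 - <<'E'
from h import *
h=P("top",(331,197),z=159);print(h)
for n,p,z in(("b",(318,160),145),("b",(368,183),145),("b",(345,233),145),("b",(294,210),145),("empty",(345,175),83),("chute",(284,163),110)):
    q=P("top",p,z=z)-h;print(n,q.round(),np.hypot(*q[:2]).round(),np.degrees(np.arctan2(q[1],q[0])).round(1))
i=arm.camera_info("wrist");E=np.array(i["extrinsics"]);s=arm.read_state()
from scipy.spatial.transform import Rotation as R
T=np.eye(4);T[:3,:3]=R.from_quat(s["ee_rot"]).as_matrix();T[:3,3]=s["position"]
print((np.linalg.inv(T)@E).round(3),i["fx"],i["cx"],i["cy"])
t=np.r_[h[:2]-[0,0],380]
print("shift frac",(T[:3,:3].T@(t-s["position"])/250).round(3))
E
```

```text
[558.94069203 -35.96371469 159.        ]
b [110.  40. -14.] 116.0 19.9
b [  46. -105.  -14.] 114.0 -66.3
b [-99. -42. -14.] 107.0 -157.0
b [-38. 103. -14.] 110.0 110.0
empty [ 82. -42. -76.] 92.0 -27.1
chute [107. 140. -49.] 176.0 52.6
[[-1.00000e-03 -9.55000e-01 -2.96000e-01  7.56840e+01]
 [ 1.00000e+00 -1.00000e-03 -0.00000e+00  1.22000e-01]
 [-0.00000e+00 -2.96000e-01  9.55000e-01 -1.42579e+02]
 [ 0.00000e+00  0.00000e+00  0.00000e+00  1.00000e+00]] 349.078408840034 321.49556201822355 201.88852855837743
shift frac [ 2.153  1.882 -0.595]
```

Call:
arm_command([
  [[0.77, 0.63, -0.3], [0, 0, 0]],
  [[0.77, 0.63, -0.3], [0, 0, 0]],
  [[0.77, 0.63, -0.3], [0, 0, 0]],
  [[0.77, 0.63, -0.3], [0, 0, 0]],
  [[0.77, 0.63, -0.3], [0, 0, 0]],
], grip=0)

```text
clock: 1.5
position: [334.6, 381.5, 304.3]
ee_rot: [0.985, -0.171, 0.0, -0.0]
contact_force: [1.1, 0.9, 0.7]
gripper_width: 12.3
grasp_force: 0.0
```

Call:
arm_command([
  [[0.77, 0.63, -0.2], [0, 0, 0]],
  [[0.77, 0.63, -0.2], [0, 0, 0]],
  [[0.77, 0.63, -0.2], [0, 0, 0]],
  [[0.77, 0.63, -0.2], [0, 0, 0]],
  [[0.77, 0.63, -0.2], [0, 0, 0]],
])

```text
clock: 2.0
position: [460.8, 171.3, 353.7]
ee_rot: [0.985, -0.171, 0.0, -0.0]
contact_force: [1.7, 1.1, 0.1]
gripper_width: -0.2
grasp_force: 0.0
```

Call:
arm_command([
  [[0.76, 0.62, -0.1], [0, 0, 0]],
  [[0.76, 0.62, -0.1], [0, 0, 0]],
  [[0.76, 0.62, -0.1], [0, 0, 0]],
  [[0.76, 0.62, -0.1], [0, 0, 0]],
  [[0.76, 0.62, -0.1], [0, 0, 0]],
])

```text
clock: 2.5
position: [587.6, -38.9, 378.1]
ee_rot: [0.985, -0.171, 0.0, -0.0]
contact_force: [0.6, 1.2, 0.9]
gripper_width: 0.3
grasp_force: 0.0
```

```bash
sleep 0; python3 - <<'E'
from h import *
i=arm.camera_info("wrist");im,d=arm.get_image("wrist");cv2.imwrite("pics/w1.png",im);np.savez("w1.npz",im=im,d=d,E=i["extrinsics"])
s=arm.read_state();print(s["clock"],s["position"],s["ee_rot"],s["joints"],s["gripper_width"])
print(i["fx"],i["fy"],i["cx"],i["cy"])
for q in("hub","spoke0","chute_mark","empty_bin"):
  for r in arm.spot_in("wrist",q)[:4]: print(q,np.round(r["position"]),round(r["score"],2))
E
```

```text
2.55 [590.36623492 -43.74966929 377.62552508] [ 9.84770727e-01 -1.73850745e-01  7.56386099e-04  1.40041844e-03] [ 0.20100881  0.26676312  0.19391515  0.00316907 -1.49756931  1.02007857] 0.06392716068868805
349.078408840034 349.078408840034 321.49556201822355 201.88852855837743
hub [326. 178.] 0.58
spoke0 [324. 179.] 0.57
spoke0 [325. 140.] 0.42
chute_mark [309. 150.] 0.9
empty_bin [324. 138.] 0.95
```

View pics/w1.png

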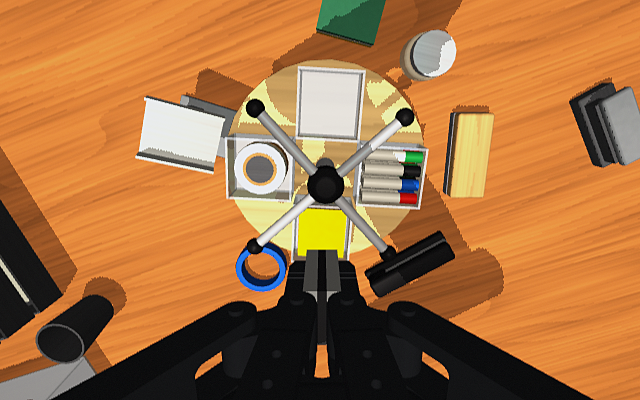

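The wrist view shows the hub at (325,185) and the balls at (255,108), (404,117), (389,256) and (256,246). The empty bin is at top (330,103), and the chute is at left (182,133). The arm may have still been settling, so I'll retake the picture and measure with depth.

```bash
cat >> h.py <<'E'
def cloud(cam):
    i=arm.camera_info(cam);im,d=arm.get_image(cam);E=np.array(i["extrinsics"])
    v,u=np.mgrid[:400,:640]
    p=np.stack([(u-i["cx"])/i["fx"]*d,(v-i["cy"])/i["fy"]*d,d],-1)@E[:3,:3].T+E[:3,3]
    p[d==0]=np.nan
    return im,p,i
def ang(v): return np.degrees(np.arctan2(v[...,1],v[...,0]))
def star(p,h0):
    # hub cap centre, then spoke direction modulo 90 from points at spoke height
    for _ in range(3):
        q=p-np.r_[h0[:2],0];r=np.hypot(q[...,0],q[...,1])
        m=(p[...,2]>125)&(p[...,2]<152)&(r>28)&(r<125)
        a=np.radians(ang(q[m])); th=np.degrees(np.angle(np.exp(4j*a).mean()))/4
        # refine centre: least-squares perpendicular offset of rods
        k=np.round((np.degrees(a)-th)/90)*90+th; k=np.radians(k)
        n=np.stack([-np.sin(k),np.cos(k)],1); c=np.linalg.lstsq(n,(n*q[m][:,:2]).sum(1),rcond=None)[0]
        h0=np.r_[h0[:2]+c,140]
    return h0,th,m.sum()
E
python3 - <<'E'
from h import *
im,p,i=cloud("wrist")
h,th,n=star(p,np.r_[559,-36,140]);print("hub",h,"spoke th",th,n)
for b in((255,108),(404,117),(389,256),(256,246)):
    q=P("wrist",b,z=146,info=i)-h;print(q.round(),np.hypot(*q[:2]).round(),ang(q).round(1))
q=p-np.r_[h[:2],0];r=np.hypot(q[...,0],q[...,1]);a=ang(q)
m=(p[...,2]>60)&(p[...,2]<150)&(r>130)&(r<240)&(a>20)&(a<85)
c=q[m];print(m.sum(),"z",c[:,2].min(),c[:,2].max())
mask=m.astype(np.uint8)
from scipy import ndimage
l,k=ndimage.label(m);s=np.bincount(l.ravel());j=s[1:].argmax()+1;c=q[l==j]
for f in(45,50,52,54,56,60):
    t=np.radians(f);lo=c[:,0]*np.cos(t)+c[:,1]*np.sin(t);la=-c[:,0]*np.sin(t)+c[:,1]*np.cos(t)
    print(f,[(x,la[(lo>=x)&(lo<x+15)].min().round(1),la[(lo>=x)&(lo<x+15)].max().round(1)) for x in(140,160,180,200) if ((lo>=x)&(lo<x+15)).any()],lo.min().round(),lo.max().round())
s=arm.read_state();print(s["clock"],s["position"],s["ee_rot"])
E
```

```text
hub [567.04906859 -36.08999358 140.        ] spoke th 21.917053919889643 3846
[101.  43.   6.] 110.0 23.1
[  40. -100.    6.] 107.0 -68.2
[-108.  -40.    6.] 115.0 -159.9
[-43. 103.   6.] 112.0 112.7
4886 z 60.99808338068044 134.33568059106227
45 [(140, np.float64(-13.1), np.float64(57.8)), (160, np.float64(-10.1), np.float64(60.1)), (180, np.float64(-7.4), np.float64(63.2)), (200, np.float64(-4.3), np.float64(64.7))] 125.0 220.0
50 [(140, np.float64(-25.1), np.float64(43.5)), (160, np.float64(-24.0), np.float64(45.0)), (180, np.float64(-22.9), np.float64(45.9)), (200, np.float64(-21.9), np.float64(46.8))] 129.0 219.0
52 [(140, np.float64(-30.0), np.float64(38.3)), (160, np.float64(-29.8), np.float64(38.8)), (180, np.float64(-29.2), np.float64(39.1)), (200, np.float64(-28.8), np.float64(39.5))] 130.0 218.0
54 [(140, np.float64(-35.2), np.float64(33.1)), (160, np.float64(-35.6), np.float64(33.0)), (180, np.float64(-35.8), np.float64(32.4)), (200, np.float64(-36.0), np.float64(32.4))] 131.0 218.0
56 [(140, np.float64(-40.6), np.float64(28.2)), (160, np.float64(-41.7), np.float64(27.2)), (180, np.float64(-42.6), np.float64(25.9)), (200, np.float64(-43.3), np.float64(25.2))] 130.0 219.0
60 [(140, np.float64(-51.5), np.float64(18.3)), (160, np.float64(-54.1), np.float64(15.8)), (180, np.float64(-56.4), np.float64(13.3)), (200, np.float64(-58.4), np.float64(11.1))] 127.0 220.0
2.8 [586.48882598 -36.22676958 377.74457744] [ 9.85316860e-01 -1.70735665e-01 -1.15099161e-04 -6.38294318e-05]
```

Call:
arm_command([
  [[-0.405, 0.145, 0.2], [0, 0, 0]],
  [[-0.405, 0.145, 0.2], [0, 0, 0]],
  [[-0.405, 0.145, 0.2], [0, 0, 0]],
  [[-0.405, 0.145, 0.4], [0, 0, 0]],
  [[-0.405, 0.145, 0.6], [0, 0, 0]],
])

```text
clock: 3.3
position: [479.0, -35.2, 228.9]
ee_rot: [0.986, -0.169, 0.003, -0.001]
contact_force: [1.7, 0.1, -1.4]
gripper_width: -0.2
grasp_force: 0.0
```

Call:
arm_command([
  [[0, 0, 0.15], [0, 0, 0]],
  [[0, 0, 0.3], [0, 0, 0]],
  [[0, 0, 0.4], [0, 0, 0]],
  [[0, 0, 0.46], [0, 0, 0]],
  [[0, 0, 0.46], [0, 0, 0]],
])

```text
clock: 3.8
position: [477.4, -35.9, 111.2]
ee_rot: [0.985, -0.17, -0.002, 0.001]
contact_force: [-0.0, -0.1, 0.3]
gripper_width: -0.3
grasp_force: 0.0
```

```bash
python3 - <<'E'
from h import *
from scipy.spatial.transform import Rotation as R
s=arm.read_state();print(s["clock"],s["position"],s["contact_force"])
M=R.from_quat(s["ee_rot"]).as_matrix();h=np.r_[567,-36,0]
for a in list(range(-180,-90,6)):
    t=h+88*np.r_[np.cos(np.radians(a)),np.sin(np.radians(a)),0];t[2]=112
    print(a,(M.T@(t-s["position"])/250).round(3))
E
```

```text
3.8 [477.41054714 -35.88683367 111.22252032] [-0.01033274 -0.11688267  0.28687701]
-180 [ 0.006 -0.002 -0.003]
-174 [ 0.02   0.032 -0.003]
-168 [ 0.038  0.065 -0.003]
-162 [ 0.059  0.095 -0.003]
-156 [ 0.083  0.123 -0.003]
-150 [ 0.11   0.148 -0.003]
-144 [ 0.139  0.171 -0.003]
-138 [ 0.17   0.19  -0.003]
-132 [ 0.203  0.206 -0.003]
-126 [ 0.238  0.218 -0.004]
-120 [ 0.274  0.227 -0.004]
-114 [ 0.311  0.231 -0.004]
-108 [ 0.347  0.232 -0.004]
-102 [ 0.384  0.229 -0.004]
-96 [ 0.42   0.223 -0.004]
```

Call:
arm_command([
  [[0.013, 0.015, 0], [0, 0, 0]],
  [[0.02, 0.032, 0], [0, 0, 0]],
  [[0.029, 0.049, 0], [0, 0, 0]],
  [[0.038, 0.065, 0], [0, 0, 0]],
  [[0.048, 0.08, 0], [0, 0, 0]],
])

```text
clock: 4.3
position: [484.3, -60.0, 113.3]
ee_rot: [0.985, -0.171, 0.001, -0.0]
contact_force: [0.1, 1.5, 0.5]
gripper_width: 0.1
grasp_force: 0.8
```

Call:
arm_command([
  [[0.011, 0.015, 0], [0, 0, 0]],
  [[0.023, 0.029, 0], [0, 0, 0]],
  [[0.035, 0.043, 0], [0, 0, 0]],
  [[0.048, 0.056, 0], [0, 0, 0]],
  [[0.062, 0.068, 0], [0, 0, 0]],
])

```text
clock: 4.8
position: [492.7, -81.2, 112.6]
ee_rot: [0.985, -0.171, -0.0, 0.0]
contact_force: [-0.7, 1.4, 0.3]
gripper_width: 0.0
grasp_force: 0.8
```

```bash
python3 - <<'E'
from h import *
im,p,i=cloud("wrist");cv2.imwrite("pics/w2.png",im)
print(star(p,np.r_[567,-36,140]))
s=arm.read_state();print(s["clock"],s["position"],s["contact_force"],ang(s["position"]-np.r_[567,-36,0]))
E
```

```text
(array([564.59690391, -37.3178573 , 140.        ]), np.float64(43.99802498399651), np.int64(22111))
4.85 [493.09442901 -81.67411219 112.6172732 ] [ 1.41616156 -1.22458702  0.02373328] -148.28367148867406
```

View pics/w2.png

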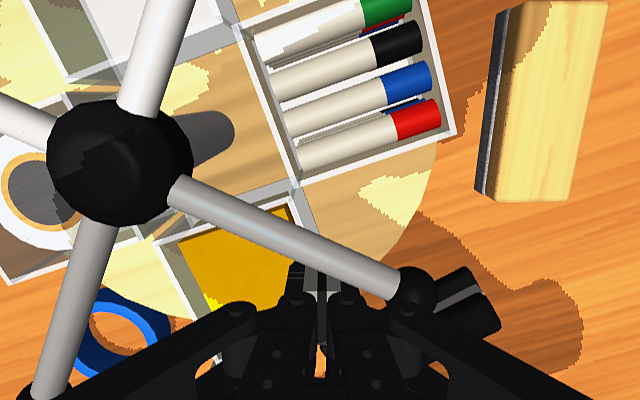

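The finger is pushing spoke 2 with about 1.5 N and the spoke has turned to about -136°. The bins are clear, so I'll carry on along the arc.

Call:
arm_command([
  [[0.014, 0.012, 0], [0, 0, 0]],
  [[0.029, 0.023, 0], [0, 0, 0]],
  [[0.044, 0.033, 0], [0, 0, 0]],
  [[0.06, 0.042, 0], [0, 0, 0]],
  [[0.076, 0.05, 0], [0, 0, 0]],
])

```text
clock: 5.35
position: [506.5, -99.4, 112.7]
ee_rot: [0.985, -0.171, -0.0, 0.0]
contact_force: [-0.4, 0.7, -0.2]
gripper_width: 0.1
grasp_force: 0.7
```

Call:
arm_command([
  [[0.017, 0.008, 0], [0, 0, 0]],
  [[0.034, 0.014, 0], [0, 0, 0]],
  [[0.052, 0.02, 0], [0, 0, 0]],
  [[0.07, 0.025, 0], [0, 0, 0]],
  [[0.088, 0.029, 0], [0, 0, 0]],
])

```text
clock: 5.85
position: [524.9, -113.5, 112.7]
ee_rot: [0.985, -0.171, -0.0, 0.0]
contact_force: [-1.0, 2.0, 0.3]
gripper_width: -0.1
grasp_force: 0.8
```

Call:
arm_command([
  [[0.018, 0.002, 0], [0, 0, 0]],
  [[0.037, 0.004, 0], [0, 0, 0]],
  [[0.055, 0.005, 0], [0, 0, 0]],
  [[0.073, 0.005, 0], [0, 0, 0]],
  [[0.073, 0.005, 0], [0, 0, 0]],
])

```text
clock: 6.35
position: [542.6, -121.0, 112.9]
ee_rot: [0.985, -0.171, 0.001, 0.0]
contact_force: [0.1, -0.6, 0.6]
gripper_width: -0.0
grasp_force: 0.0
```

```bash
python3 - <<'E'
from h import *
from scipy.spatial.transform import Rotation as R
im,p,i=cloud("wrist");cv2.imwrite("pics/w3.png",im)
print(star(p,np.r_[567,-36,140]))
im,p,i=cloud("top");print(star(p,np.r_[562,-36,140]));cv2.imwrite("pics/t3.png",im[120:300,230:470])
s=arm.read_state();print(s["clock"],s["position"],s["contact_force"],ang(s["position"]-np.r_[567,-36,0]))
E
```

```text
(array([566.82982884, -38.42088343, 140.        ]), np.float64(-3.8854199075813707), np.int64(16396))
(array([562.06090073, -34.80907911, 140.        ]), np.float64(-2.52732475911887), np.int64(211))
6.45 [ 542.03628011 -120.78432354  112.9155477 ] [-0.0751416  -0.98971226 -0.40786598] -106.40642815719686
```

View pics/w3.png

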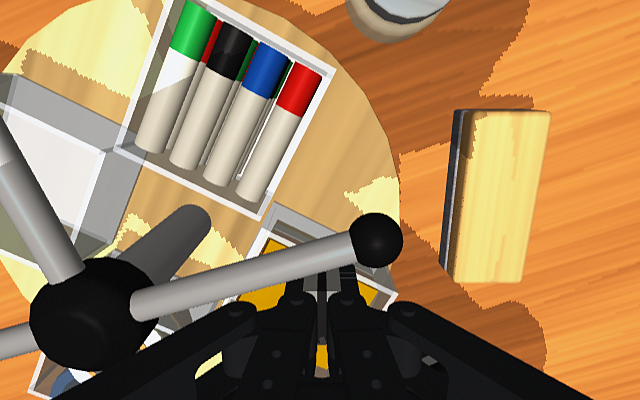

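Spoke 2 is now at about -94° and its target is -81.5°. I'll push slightly short of that, back off and look from above.

Call:
arm_command([
  [[0.019, -0.001, 0], [0, 0, 0]],
  [[0.037, -0.003, 0], [0, 0, 0]],
  [[0.055, -0.006, 0], [0, 0, 0]],
  [[0.067, -0.008, 0], [0, 0, 0]],
  [[0.067, -0.008, 0], [0, 0, 0]],
])

```text
clock: 6.95
position: [558.9, -124.5, 112.8]
ee_rot: [0.985, -0.171, 0.001, 0.0]
contact_force: [1.0, -0.1, 0.1]
gripper_width: 0.2
grasp_force: 0.0
```

Call:
arm_command([
  [[-0.05, 0.0, 0], [0, 0, 0]],
  [[-0.05, 0, -0.2], [0, 0, 0]],
  [[-0.05, 0, -0.4], [0, 0, 0]],
  [[0, -0.15, -0.5], [0, 0, 0]],
  [[0, -0.3, -0.6], [0, 0, 0]],
])

```text
clock: 7.45
position: [584.8, -53.9, 265.5]
ee_rot: [0.985, -0.172, 0.002, -0.0]
contact_force: [0.1, 0.9, -1.1]
gripper_width: 0.3
grasp_force: 0.0
```

Call:
arm_command([
  [[0, -0.06, -0.2], [0, 0, 0]],
  [[0, -0.06, -0.4], [0, 0, 0]],
  [[0, -0.06, -0.46], [0, 0, 0]],
  [[0, -0.06, -0.46], [0, 0, 0]],
  [[0, -0.06, -0.46], [0, 0, 0]],
])

```text
clock: 7.95
position: [588.1, -39.5, 377.4]
ee_rot: [0.985, -0.171, 0.0, -0.0]
contact_force: [0.1, 0.3, -0.4]
gripper_width: -0.2
grasp_force: 0.0
```

```bash
cat > look.py <<'E'
from h import *
import sys
im,p,i=cloud("wrist");cv2.imwrite(f"pics/{sys.argv[1]}.png",im)
s=arm.read_state();print(s["clock"],s["position"],s["contact_force"])
h,th,n=star(p,np.r_[567,-36,140]);print(h,th,n)
q=p-np.r_[h[:2],0];r=np.hypot(q[...,0],q[...,1])
m=(p[...,2]>125)&(p[...,2]<152)&(r>28)&(r<125);a=(ang(q[m])-th+45)%90-45
k=np.round((ang(q[m])-a)).astype(int);u,c=np.unique(k,return_counts=True);print(u,c)
a0=ang(q);m=(p[...,2]>70)&(p[...,2]<140)&(r>138)&(r<225)&(a0>20)&(a0<85)
c=q[m]
def off(f):
    t=np.radians(f);lo=c[:,0]*np.cos(t)+c[:,1]*np.sin(t);la=-c[:,0]*np.sin(t)+c[:,1]*np.cos(t)
    return np.mean([(la[(lo>=x)&(lo<x+10)].min()+la[(lo>=x)&(lo<x+10)].max())/2 for x in range(145,205,10)])
f=np.arange(45,62,.5);print("chute az",np.interp(0,-np.array([off(x) for x in f]),f))
E
python3 look.py w4
```

```text
8.0 [587.84768714 -39.61096022 376.43629231] [-0.25747871 -0.47852599 -0.46304487]
[567.07816193 -36.11467211 140.        ] 7.890684053854529 3810
[-172  -82    8   98  188] [ 804 1028 1084  881   13]
chute az 53.54988094915634
```

View pics/w4.png

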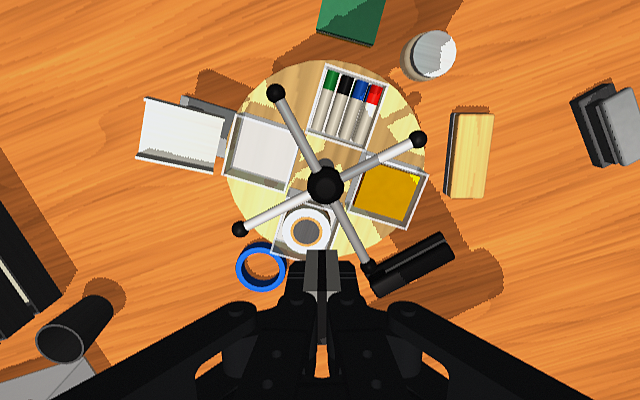

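The wrist view shows the empty bin at (262,150), facing the chute at (182,133). The measured bin azimuth is 52.9° against 53.5° for the chute, so it is aligned to about 0.7° (1 mm). The loose items haven't moved and the arm is clear, so I'm handing in.

```bash
python3 -c "
from bench import arm
print(arm.job_done())"
```

```text
the job is handed in; nothing more can be done
None
```

I turned the carousel counter-clockwise about 76° by pushing one spoke with a shut fingertip. By the last wrist-camera measurement the empty bin faces the chute to within about 0.7° (about 1 mm), with the arm clear and the loose items in that view unmoved; the job is handed in.

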